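# Shut the loaded dry-storage cabinet

### The job

Two small clear-walled storage cabinets stand side by side with their doors ajar. Push shut the door of the cabinet that has the brown bottle inside, without slamming it, until it clicks over its catch and sits fully home against the frame. Leave the empty cabinet's door as it stands, and leave the bottle standing where it is.

Things in the scene. Friction and masses are not known exactly. Their poses are not given: they have to be found in the camera images.
- door_loaded (a joint): opening angle (rad) of the door of the cabinet with the bottle: 0 shut and seated, growing as it swings out towards the robot; starts at 0.6 to 1.0. The hinge is upright, at the left (+y) front edge. The door swings with light friction and stays where left. A spring roller catch resists from 0.15 rad (up to about 6 N at the free edge); below 0.04 it pulls the door home to a firm stop at 0
- door_loaded_push (a point): good push point on that door's outer face, 130 mm above the worktop, 40 mm below the door's top. Axes turn with the door: x square into the outer face (push this way), y along the door to the hinge, z up. Hinge axis: 145 mm along +y, 6 mm along +x; free edge: 33 mm along -y. Door 176 x 162 x 12 mm, clear in a white frame; steel pull knob, 16 mm proud, 24 mm along -y and 60 mm lower
- door_empty_push (a point): the same point on the door of the other, empty cabinet, alike and hinged on the same side, also ajar, about 0.34 m to one side; not to be moved. Each cabinet is fixed to the worktop, 180 wide, 150 deep, 170 mm high, flat-topped, with clear sides and roof, and stands behind its door; the worktop right before the doors is free
- bottle_center (a point): centre, half-way up, of the small brown bottle with white cap, 30 mm in diameter and 85 mm tall, that stands loose on the floor of the loaded cabinet (floor 18 mm above the worktop); z is its upright axis

How it is judged:
By the outcome, as a careful person would: the job done as asked, in the order asked, and still so for the second after the job is handed in, with the robot touching nothing.
It also fails if it takes over 29 s, if anything falls off the work surface, if the arm or the gripper's body presses on something with over 40 N, if the wrist force passes 120 N, or if a joint passes its speed limit or range.

### The arm

A 6-joint arm with a two-finger parallel gripper is mounted at the origin on the work surface; the furniture and walls round the work are solid. World frame = base frame: x ahead of the robot, y to its left, z up, the work surface at z = 0. Lengths are in mm, angles in rad, forces in N, time in s.
With the tool pointing down it reaches from about 275 to 750 mm from the base axis. Payload 10.2 kg.
Tool frame: the origin (TCP) lies between the finger pads; the fingertips stand 17 mm ahead of it and the grasp point (between the pads) lies 2 mm behind it; z points along the fingers, y is the line along which they close (so a half turn about z gives the same grasp; the last joint's range is limited). The gripper opens to 85 mm and grips with 20 to 120 N. Pads are 22 mm wide; open, the fingers measure 114 mm over their backs; the gripper's body (76 mm by 85 mm) begins 54 mm behind the grasp point. The pads swing forward as they close: fully open they stand 13 mm farther back than shut.
Start: joints at [-0.223, 0.313, 1.498, -0, 1.331, -0.223], TCP at [525.006, -0.013, 226.594] pointing down, gripper open.
Joint ranges: [-2.94, 2.94], [-0.97, 2.17], [0.19, 2.56], [-1.23, 4.37], [0.02, 3.11], [-2.88, 2.88]. Speed limits (rad/s): [2.39, 2.39, 3.01, 3.14, 3.14, 3.14].

### API

Orientations are given as a unit quaternion [w, x, y, z].
In Python, from rig import * gives the robot as it stands.
- The arm moves only by the tool step_arm, never from a script. Its argument "commands" is text: rows parted by semicolons, each of 7 numbers parted by spaces: the opening, from 0 (shut) to 1 (fully open), then the shift along the tool's x, y, z in cm, then the turn, a rotation vector about the tool's x, y, z in rad. In form: hand x y z rx ry rz; .... A call has 1 to 20 rows; each row is the pose to reach, as a shift and turn from the pose commanded when the call began, along the tool's axes at that moment; what a row does not reach only later rows make up. A row lasts 1/12 s, in which the tool goes at most 41.7 mm and 7.16 degrees, less where a joint would pass 70% of its speed; a pose out of reach is approached as far as the arm can. A call with a gripper value outside its range is refused whole. The fingers move at their own pace and stop on an object; "newtons" is the grip in N (left out, the last holds). Time passes only in rows, so rows that repeat a pose let the fingers close. It gives the time, the measured TCP pose, the force, the opening and the grip force at its end, in the units of the state.
- sense(): the state, without advancing time (a new reading comes with each control period).
- capture(name): name is "scene" or "side" or "wrist"; returns the picture (384x512x3 uint8, red, green, blue); there is no depth.
- camera_model(name): a dict with "mtx" (3x3 intrinsics, pixels), "k1" (the pictures are not rectified: a ray, as slopes to the right and down, at radius r is drawn at 1 + k1 r^2 times it, then the intrinsics apply), "eye" and "rotation" of the camera in the world. Camera axes: x right, y down, z forward; pixel columns grow to the right and rows downward; lengths in mm; the calibration is good to about 2 mm. A picture is of the moment at which its call begins: read the wrist's pose just before it. camera_model takes no time and is no camera call; for the wrist camera it gives the pose at the moment of the call.
- finish_job(): hands the job in; it is judged then, once.
Trained networks look in the newest picture that a camera, given by its name, has taken for a name from the list of things; names that differ only in an ending like _2 or _b are one class to them, and where a whole thing is asked for, a point or a joint stands for the part that bears it (a point fixed in the world has none). Each returns a list of dicts, best first, with "score" (0 to 1); they miss things now and then, are a little off and sometimes report something else, mostly with a low value. They report only what shows in the picture. A call takes as long as a camera call.
- search_frame(camera, label): "rect" ([centre column, centre row, width, height] in pixels, round what is visible of it).
- trace(camera, label): "mask" (384x512 bool, what is visible of it) and "rect" ([centre column, centre row, width, height] in pixels, round what is visible of it).
- spot_point(camera, label): "xy" ([column, row] in pixels: a listed point, or the origin of a listed thing).
The state is a dict: "time_s": time; "joints": joint angles; "dq": joint speeds; "tau": joint torques, N m; "eef_pos": TCP position; "ee_rot": TCP orientation; "force": force on the tool from outside, world axes, zero at the start; "wrist_torque": the same for the moment, N m; "grip_width": opening from 0.0 (shut) to 1.0 (fully open); "grip_force": force on a finger pad.
Only numpy, scipy, OpenCV 4.12 (cv2) and the standard library are available. Lean on these libraries where they do the work, as an engineer would, in place of code of your own. Each camera call takes 0.05 s, during which the arm holds its last target. There are 200 camera calls.

## Working session

There is one attempt and no reset: what is moved stays moved. The work goes in short steps, Python scripts to look and compute and a tool call to move; the robot and the scene stay as the last step left them, time stands still between calls to the robot, and variables do not carry over. Pictures are saved under pics/ and viewed, at most 10 in all, crops included, and the job is handed in when it is done.

Besides the shell and the picture viewer there is one more tool, called after "Call:" by a JSON object that holds its "op" and its "data". step_arm: Moves the arm, as the interface text tells. Its arguments: {"type":"object","properties":{"commands":{"type":"string"},"newtons":{"type":"number"}},"required":["commands"]}

```bash
mkdir -p pics; cat > h.py <<'E'
from rig import *
import numpy as np, cv2
def ray(cam,px):
    m=camera_model(cam);K=np.array(m["mtx"]);d=np.linalg.solve(K,[px[0],px[1],1.])[:2]
    u=d.copy()
    for _ in range(20): u=d/(1+m["k1"]*(u@u))
    v=np.array(m["rotation"])@np.array([u[0],u[1],1]);return np.array(m["eye"]),v/np.linalg.norm(v)
def atz(cam,px,z):
    e,v=ray(cam,px);return e+v*(z-e[2])/v[2]
def tri(a,pa,b,pb):
    e,v=ray(a,pa);f,w=ray(b,pb)
    s=np.linalg.lstsq(np.stack([v,-w],1),f-e,rcond=None)[0];p=e+s[0]*v;q=f+s[1]*w
    return (p+q)/2,np.linalg.norm(p-q)
def proj(cam,P):
    m=camera_model(cam);c=np.array(m["rotation"]).T@(np.array(P)-m["eye"]);u=c[:2]/c[2];u=u*(1+m["k1"]*(u@u))
    return (np.array(m["mtx"])@[u[0],u[1],1])[:2]
E
python3 - <<'E'
from h import *
ims=[]
for c in ["scene","side"]:
    ims.append(capture(c)[:,:,::-1])
    for l in ["door_loaded_push","door_empty_push","bottle_center"]:
        for d in spot_point(c,l)[:3]: print(c,l,np.round(d["xy"],1),round(d["score"],2),np.round(atz(c,d["xy"],130 if 'push' in l else 60)))
for i,n in zip(ims,["scene","side"]): cv2.imwrite(f"pics/{n}0.png",cv2.resize(i,(800,600)))
s=sense();print(s)
E
```

```text
Traceback (most recent call last):
  File "h.py", line 9, in atz
    e,v=ray(cam,px);return e+v*(z-e[2])/v[2]
        ~~~^^^^^^^^
  File "h.py", line 7, in ray
    v=np.array(m["rotation"])@np.array([u[0],u[1],1]);return np.array(m["eye"]),v/np.linalg.norm(v)
      ~~~~~~~~~~~~~~~~~~~~~~~^~~~~~~~~~~~~~~~~~~~~~~~
ValueError: matmul: Input operand 1 has a mismatch in its core dimension 0, with gufunc signature (n?,k),(k,m?)->(n?,m?) (size 3 is different from 4)
```

```bash
sed -i 's/np.array(m\["rotation"\])/RM(m)/' h.py; cat >> h.py <<'E'
from scipy.spatial.transform import Rotation
def RM(m): 
    q=np.array(m["rotation"]);return Rotation.from_quat(q[[1,2,3,0]]).as_matrix()
E
python3 - <<'E'
from h import *
ims=[]
for c in ["scene","side"]:
    ims.append(capture(c)[:,:,::-1])
    print(c,camera_model(c)["eye"])
    for l in ["door_loaded_push","door_empty_push","bottle_center"]:
        for d in spot_point(c,l)[:3]: print(c,l,np.round(d["xy"],1),round(d["score"],2),np.round(atz(c,d["xy"],130 if 'push' in l else 60)))
for i,n in zip(ims,["scene","side"]): cv2.imwrite(f"pics/{n}0.png",cv2.resize(i,(800,600)))
s=sense();print(s)
E
```

```text
scene [ 108.88664917 -565.05725699  544.67115744]
scene door_loaded_push [245.9 249. ] 0.84 [ 456. -168.  130.]
scene door_empty_push [148.1 174.5] 0.8 [474. 190. 130.]
scene bottle_center [333.1 240.2] 0.66 [ 665. -202.   60.]
side [ 679.79398526  630.92826072 1141.6924597 ]
side door_empty_push [322.  240.5] 0.77 [476. 179. 130.]
side bottle_center [323.5 246.8] 0.49 [461. 166.  60.]
{'time_s': 0.5, 'joints': array([-2.23384164e-01,  3.12926888e-01,  1.49772948e+00, -2.25920895e-05,
        1.33099903e+00, -2.23410873e-01]), 'dq': array([-0.00010631, -0.00086134, -0.00135696, -0.00111509,  0.00021169,
       -0.00319798]), 'tau': array([-8.96669972e-04, -4.11934090e+01, -2.59766346e+01, -1.71202146e-04,
        8.12162380e-04,  3.45120634e-05]), 'eef_pos': array([ 5.24994186e+02, -8.38254070e-03,  2.26569301e+02]), 'ee_rot': array([-2.07003569e-05,  7.07095441e-01,  7.07118121e-01, -2.60030596e-05]), 'force': array([-0.24796986, -0.06957373,  0.27552005]), 'wrist_torque': array([-0.0193822, -0.0903093,  0.0013265]), 'grip_force': 0.0, 'grip_width': 0.9973164024876007}
```

View pics/scene0.png

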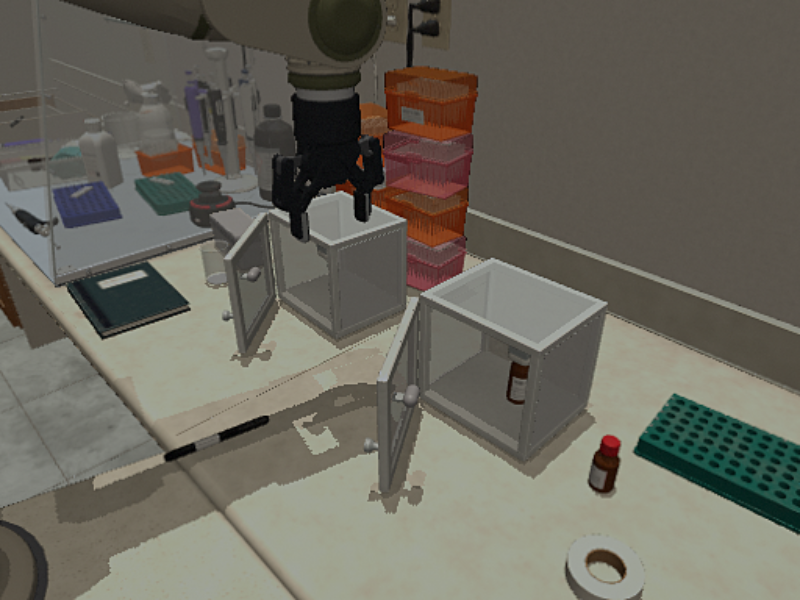

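View pics/side0.png

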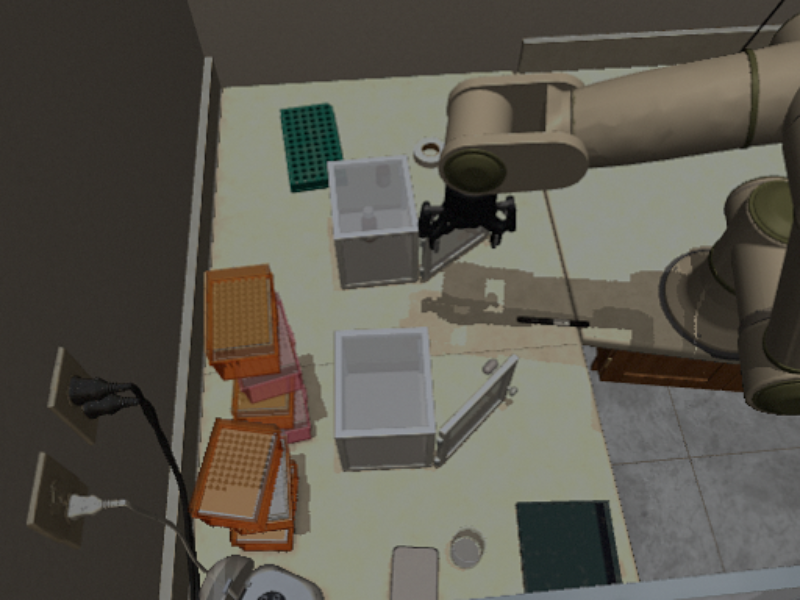

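```bash
python3 - <<'E'
from h import *
k=1/1.5625
def s(n,x,y,z,c="scene"): print(n,np.round(atz(c,(x*k,y*k),z),1))
s("hinge top",418,300,170);s("free top",380,382,170);s("free bot",383,490,8)
s("cab front-left top",422,295,170);s("cab front-right top",541,349,170);s("cab back right top",605,303,170);s("back left",491,262,170)
s("side FL",415,232,170,"side");s("side FR",408,156,170,"side");s("side BL",334,238,170,"side");s("side BR",328,163,170,"side");s("side hinge",422,243,170,"side")
s("side free top",492,225,170,"side")
for l in ["door_loaded","door_empty"]:
    for d in trace("scene",l)[:2]: print(l,d["rect"],d["score"])
for c in ["scene"]:
  for l in ["door_loaded_push"]: 
    capture(c)
    for d in spot_point(c,l): print(d)
E
```

```text
hinge top [ 569.8 -103.9  170. ]
free top [ 426.9 -195.3  170. ]
free bot [ 433.2 -189.4    8. ]
cab front-left top [582.2 -98.3 170. ]
cab front-right top [ 592.8 -270.5  170. ]
cab back right top [ 732.4 -264.9  170. ]
back left [717.3 -97.3 170. ]
side FL [592.7 -89.  170. ]
side FR [ 588.5 -266.1  170. ]
side BL [733.8 -88.4 170. ]
side BR [ 738.3 -261.7  170. ]
side hinge [583.  -64.5 170. ]
side free top [456.5 -92.4 170. ]
door_loaded [254.6, 253.3, 35.4, 125.1] 0.87Traceback (most recent call last):
  File "<stdin>", line 9, in <module>
ValueError: it knows: bottle_center, door_empty_push, door_loaded, door_loaded_push
```

Call:
{"op": "step_arm", "data": {"commands": "0 -3 -2.5 0 0 0 -0.12; 0 -6 -5 0 0 0 -0.24; 0 -9 -7.5 0 0 0 -0.36; 0 -12.2 -10 0 0 0 -0.48; 0 -12.2 -10 0 0 0 -0.59; 0 -12.2 -10 0 0 0 -0.59; 0 -12.2 -10 3 0 0 -0.59; 0 -12.2 -10 6 0 0 -0.59; 0 -12.2 -10 8.5 0 0 -0.59; 0 -12.2 -10 8.5 0 0 -0.59; 0 -12.2 -10 8.5 0 0 -0.59"}}

```text
time_s: 1.47
eef_pos: [424.9, -122.0, 141.7]
ee_rot: [-0.001, 0.471, 0.882, 0.0]
force: [0.1, 0.3, -0.0]
grip_width: -0.002
grip_force: 0.0
```

```bash
python3 - <<'E'
from h import *
i={}
for c in ["scene","side"]:
    i[c]=capture(c)[:,:,::-1]
    for d in spot_point(c,"door_loaded_push")[:2]: print(c,np.round(d["xy"],1),round(d["score"],2),np.round(atz(c,d["xy"],130)))
a=cv2.resize(i["scene"][120:340,170:430],None,fx=1.5,fy=1.5);b=cv2.resize(i["side"][60:280,170:430],None,fx=1.5,fy=1.5)
cv2.imwrite("pics/pre.png",np.hstack([a,b]))
E
```

```text
scene [243.9 249.6] 0.83 [ 452. -167.  130.]
side [305.9 133.3] 0.84 [ 467. -163.  130.]
```

View pics/pre.png

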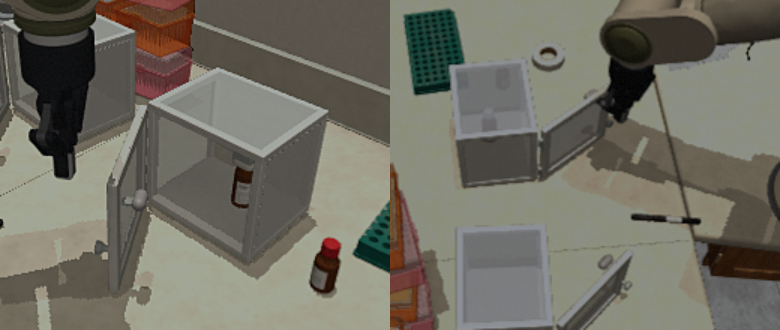

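```bash
cat >> h.py <<'E'
H=np.array([582,-91])
def rows(ths,z=142,yaw0=None,back=0):
    s=sense();q=s["ee_rot"];R=Rotation.from_quat(q[[1,2,3,0]]);o=[]
    for t in ths:
        u=np.array([np.sin(t),np.cos(t)]);n=np.array([u[1],-u[0]])
        p=np.append(H-140*u-(17+back)*n,z)
        T=Rotation.from_matrix(np.array([[-n[0],u[0],0],[-n[1],u[1],0],[0,0,-1]]))
        d=R.inv().apply(p-s["eef_pos"])/10;r=(R.inv()*T).as_rotvec()
        o.append(f"0 {d[0]:.2f} {d[1]:.2f} {d[2]:.2f} 0 0 {r[2]:.3f}")
    print("; ".join(o))
E
python3 - <<'E'
from h import *
rows(np.r_[1.15,1.1,1.06,np.arange(1.03,.60,-.026)])
E
```

```text
0 -2.05 1.21 0.12 0 0 0.169; 0 -2.73 1.03 0.12 0 0 0.119; 0 -3.28 0.91 0.12 0 0 0.079; 0 -3.70 0.83 0.12 0 0 0.049; 0 -4.06 0.77 0.12 0 0 0.023; 0 -4.42 0.72 0.12 0 0 -0.003; 0 -4.79 0.69 0.12 0 0 -0.029; 0 -5.15 0.66 0.13 0 0 -0.055; 0 -5.52 0.64 0.13 0 0 -0.081; 0 -5.88 0.63 0.13 0 0 -0.107; 0 -6.25 0.63 0.13 0 0 -0.133; 0 -6.62 0.64 0.13 0 0 -0.159; 0 -6.98 0.65 0.13 0 0 -0.185; 0 -7.35 0.68 0.13 0 0 -0.211; 0 -7.71 0.72 0.13 0 0 -0.237; 0 -8.08 0.77 0.13 0 0 -0.263; 0 -8.44 0.82 0.13 0 0 -0.289; 0 -8.80 0.89 0.13 0 0 -0.315; 0 -9.16 0.96 0.14 0 0 -0.341; 0 -9.52 1.05 0.14 0 0 -0.367
```

Call:
{"op": "step_arm", "data": {"commands": "0 -2.05 1.2 0 0 0 0.1; 0 -2.7 1.0 0 0 0 0.1; 0 -3.3 0.9 0 0 0 0.08; 0 -3.7 0.8 0 0 0 0.05; 0 -4.05 0.75 0 0 0 0.02; 0 -4.4 0.7 0 0 0 0; 0 -4.8 0.7 0 0 0 -0.03; 0 -5.15 0.65 0 0 0 -0.055; 0 -5.5 0.65 0 0 0 -0.08; 0 -5.9 0.65 0 0 0 -0.105; 0 -6.25 0.65 0 0 0 -0.13; 0 -6.6 0.65 0 0 0 -0.16; 0 -7 0.65 0 0 0 -0.185; 0 -7.35 0.7 0 0 0 -0.21; 0 -7.7 0.7 0 0 0 -0.24; 0 -8.1 0.75 0 0 0 -0.26; 0 -8.45 0.8 0 0 0 -0.29; 0 -8.8 0.9 0 0 0 -0.315; 0 -9.15 0.95 0 0 0 -0.34; 0 -9.5 1.05 0 0 0 -0.365"}}

```text
time_s: 3.33
eef_pos: [486.7, -195.4, 142.0]
ee_rot: [0.0, 0.302, 0.953, -0.0]
force: [-0.6, -0.7, 1.1]
grip_width: 0.0
grip_force: 0.2
```

```bash
python3 - <<'E'
from h import *
i={}
for c in ["scene","side"]:
    i[c]=capture(c)[:,:,::-1]
a=cv2.resize(i["scene"][120:340,170:430],None,fx=1.5,fy=1.5);b=cv2.resize(i["side"][60:280,170:430],None,fx=1.5,fy=1.5)
cv2.imwrite("pics/mid.png",np.hstack([a,b]))
rows(np.arange(.555,.13,-.023))
E
```

```text
0 -0.88 -0.05 -0.01 0 0 -0.060; 0 -1.20 -0.06 -0.01 0 0 -0.083; 0 -1.53 -0.07 -0.01 0 0 -0.106; 0 -1.85 -0.07 -0.01 0 0 -0.129; 0 -2.18 -0.07 -0.01 0 0 -0.152; 0 -2.50 -0.05 -0.01 0 0 -0.175; 0 -2.82 -0.03 -0.01 0 0 -0.198; 0 -3.15 -0.00 -0.01 0 0 -0.221; 0 -3.47 0.03 -0.01 0 0 -0.244; 0 -3.79 0.08 -0.01 0 0 -0.267; 0 -4.11 0.13 -0.01 0 0 -0.290; 0 -4.43 0.18 -0.01 0 0 -0.313; 0 -4.75 0.25 -0.01 0 0 -0.336; 0 -5.06 0.32 -0.01 0 0 -0.359; 0 -5.38 0.40 -0.01 0 0 -0.382; 0 -5.69 0.49 -0.01 0 0 -0.405; 0 -6.00 0.59 -0.01 0 0 -0.428; 0 -6.31 0.69 -0.01 0 0 -0.451; 0 -6.62 0.80 -0.01 0 0 -0.474
```

View pics/mid.png

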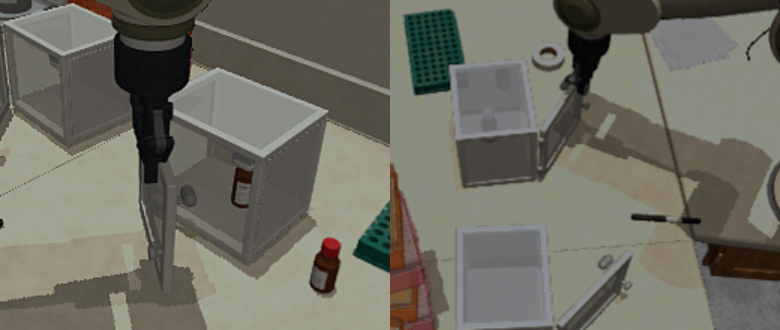

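The door is following the fingers (door's free edge near (165,230) in the left crop), and the bottle is still upright.

Call:
{"op": "step_arm", "data": {"commands": "0 -0.4 -0.02 0 0 0 -0.03; 0 -0.8 -0.05 0 0 0 -0.06; 0 -1.2 -0.05 0 0 0 -0.085; 0 -1.55 -0.05 0 0 0 -0.105; 0 -1.85 -0.05 0 0 0 -0.13; 0 -2.2 -0.05 0 0 0 -0.15; 0 -2.5 -0.05 0 0 0 -0.175; 0 -2.8 -0.05 0 0 0 -0.2; 0 -3.15 0 0 0 0 -0.22; 0 -3.45 0.05 0 0 0 -0.245; 0 -3.8 0.1 0 0 0 -0.265; 0 -4.1 0.15 0 0 0 -0.29; 0 -4.45 0.2 0 0 0 -0.315; 0 -4.75 0.25 0 0 0 -0.335; 0 -5.05 0.3 0 0 0 -0.36; 0 -5.35 0.4 0 0 0 -0.38; 0 -5.65 0.5 0 0 0 -0.405; 0 -5.9 0.55 0 0 0 -0.425; 0 -6.15 0.65 0 0 0 -0.445; 0 -6.3 0.7 0 0 0 -0.45"}}

```text
time_s: 5.1
eef_pos: [542.4, -225.8, 141.6]
ee_rot: [0.0, 0.082, 0.997, -0.0]
force: [0.0, 0.2, 0.3]
grip_width: 0.002
grip_force: 0.2
```

```bash
python3 - <<'E'
from h import *
i={}
for c in ["scene","side"]:
    i[c]=capture(c)[:,:,::-1]
a=cv2.resize(i["scene"][120:340,170:430],None,fx=1.5,fy=1.5);b=cv2.resize(i["side"][60:280,170:430],None,fx=1.5,fy=1.5)
cv2.imwrite("pics/mid2.png",np.hstack([a,b]))
rows(np.arange(.15,-.04,-.01))
print(sense()["force"])
E
```

```text
0 -0.21 -0.07 -0.05 0 0 -0.016; 0 -0.36 -0.09 -0.05 0 0 -0.026; 0 -0.50 -0.10 -0.05 0 0 -0.036; 0 -0.64 -0.11 -0.04 0 0 -0.046; 0 -0.78 -0.12 -0.04 0 0 -0.056; 0 -0.92 -0.13 -0.04 0 0 -0.066; 0 -1.06 -0.14 -0.04 0 0 -0.076; 0 -1.20 -0.14 -0.04 0 0 -0.086; 0 -1.34 -0.15 -0.04 0 0 -0.096; 0 -1.48 -0.15 -0.04 0 0 -0.106; 0 -1.62 -0.15 -0.04 0 0 -0.116; 0 -1.76 -0.15 -0.04 0 0 -0.126; 0 -1.90 -0.15 -0.04 0 0 -0.136; 0 -2.05 -0.15 -0.04 0 0 -0.146; 0 -2.19 -0.14 -0.04 0 0 -0.156; 0 -2.33 -0.14 -0.04 0 0 -0.166; 0 -2.47 -0.13 -0.04 0 0 -0.176; 0 -2.61 -0.12 -0.04 0 0 -0.186; 0 -2.75 -0.11 -0.04 0 0 -0.196
[-0.3005887   0.6543871   0.39209263]
```

View pics/mid2.png

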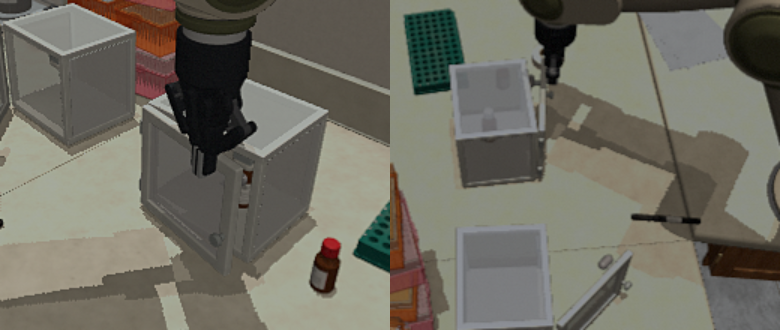

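The door stands a few degrees open (gap at right edge, about (243,200)), at the catch. I'm now going in slowly.

Call:
{"op": "step_arm", "data": {"commands": "0 -0.15 -0.05 0 0 0 -0.01; 0 -0.3 -0.1 0 0 0 -0.025; 0 -0.45 -0.1 0 0 0 -0.035; 0 -0.6 -0.1 0 0 0 -0.045; 0 -0.75 -0.1 0 0 0 -0.055; 0 -0.9 -0.1 0 0 0 -0.065; 0 -1.05 -0.1 0 0 0 -0.075; 0 -1.2 -0.15 0 0 0 -0.085; 0 -1.35 -0.15 0 0 0 -0.095; 0 -1.5 -0.15 0 0 0 -0.105"}}

```text
time_s: 6.03
eef_pos: [556.8, -229.6, 141.6]
ee_rot: [0.0, 0.03, 1.0, 0.0]
force: [-1.2, 0.4, -0.1]
grip_width: -0.0
grip_force: 0.7
```

```bash
python3 - <<'E'
from h import *
rows(np.arange(.05,-.06,-.007))
print(sense()["force"])
E
```

```text
0 -0.12 -0.03 -0.04 0 0 -0.010; 0 -0.22 -0.04 -0.04 0 0 -0.017; 0 -0.32 -0.05 -0.04 0 0 -0.024; 0 -0.41 -0.06 -0.04 0 0 -0.031; 0 -0.51 -0.06 -0.04 0 0 -0.038; 0 -0.61 -0.07 -0.04 0 0 -0.045; 0 -0.71 -0.08 -0.04 0 0 -0.052; 0 -0.81 -0.09 -0.04 0 0 -0.059; 0 -0.91 -0.09 -0.04 0 0 -0.066; 0 -1.01 -0.10 -0.04 0 0 -0.073; 0 -1.10 -0.10 -0.04 0 0 -0.080; 0 -1.20 -0.10 -0.04 0 0 -0.087; 0 -1.30 -0.11 -0.04 0 0 -0.094; 0 -1.40 -0.11 -0.04 0 0 -0.101; 0 -1.50 -0.11 -0.04 0 0 -0.108; 0 -1.60 -0.11 -0.04 0 0 -0.115
[-1.21797371  0.37534944 -0.132567  ]
```

Call:
{"op": "step_arm", "data": {"commands": "0 -0.1 -0.03 0 0 0 -0.01; 0 -0.2 -0.04 0 0 0 -0.015; 0 -0.3 -0.05 0 0 0 -0.025; 0 -0.4 -0.06 0 0 0 -0.03; 0 -0.5 -0.06 0 0 0 -0.04; 0 -0.6 -0.07 0 0 0 -0.045"}}

```text
time_s: 6.53
eef_pos: [562.7, -230.8, 141.6]
ee_rot: [0.0, 0.007, 1.0, -0.0]
force: [1.2, -0.7, 0.3]
grip_width: -0.004
grip_force: 0.0
```

Call:
{"op": "step_arm", "data": {"commands": "0 -0.08 0 0 0 0 0; 0 -0.16 0 0 0 0 0; 0 -0.24 0 0 0 0 0; 0 -0.32 0 0 0 0 0; 0 -0.4 0 0 0 0 0; 0 -0.4 0 0 0 0 0"}}

```text
time_s: 7.03
eef_pos: [565.5, -230.8, 141.5]
ee_rot: [-0.002, 0.008, 1.0, 0.0]
force: [-8.3, 0.3, 3.4]
grip_width: 0.005
grip_force: 3.7
```

```bash
python3 - <<'E'
from h import *
i={}
for c in ["scene","side"]:
    i[c]=capture(c)[:,:,::-1]
a=cv2.resize(i["scene"][150:330,250:400],None,fx=2.6,fy=2.6);b=cv2.resize(i["side"][80:200,190:320],None,fx=3,fy=3)
b=cv2.copyMakeBorder(b,0,a.shape[0]-b.shape[0],0,0,cv2.BORDER_CONSTANT)
cv2.imwrite("pics/end1.png",np.hstack([a,b]));print(sense()["force"])
E
```

```text
[-7.19308151  0.09191547  2.84451582]
```

View pics/end1.png

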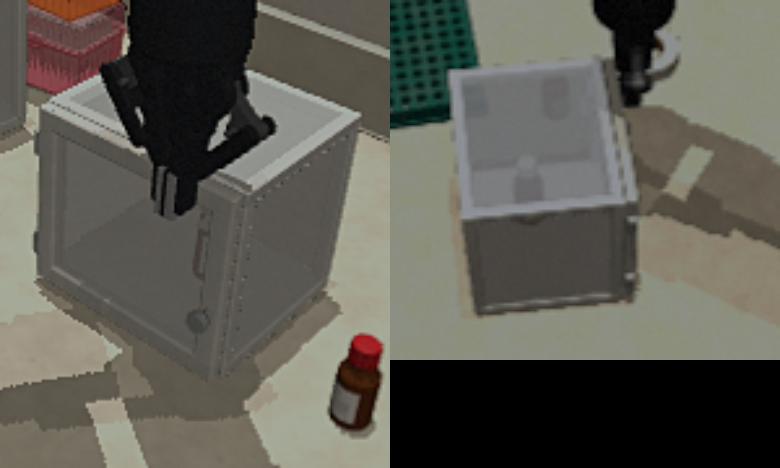

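The door looks flush, but 8 N could still be catch resistance, so I'll press a bit more to tell stop from catch.

Call:
{"op": "step_arm", "data": {"commands": "0 -0.12 0 0 0 0 0; 0 -0.2 0 0 0 0 0; 0 -0.28 0 0 0 0 0; 0 -0.28 0 0 0 0 0"}}

```text
time_s: 7.47
eef_pos: [565.8, -230.9, 141.5]
ee_rot: [-0.005, 0.008, 1.0, 0.001]
force: [-23.3, 1.2, 9.6]
grip_width: -0.003
grip_force: 11.8
```

Firm stop: 23 N with only 0.3 mm of travel. I'll back off.

Call:
{"op": "step_arm", "data": {"commands": "0 0.3 0 0 0 0 0; 0 0.6 0 0 0 0 0; 0 1.2 0 0 0 0 0; 0 2.5 0 0 0 0 0; 0 4.5 0 0 0 0 0; 0 7 0 0 0 0 0; 0 9 0 0 0 0 0; 0 11 0 -1 0 0 0; 0 13 0 -3 0 0 0; 0 15 0 -6 0 0 0; 0 15 0 -9 0 0 0; 0 15 0 -9 0 0 0; 0 15 0 -9 0 0 0"}}

```text
time_s: 8.55
eef_pos: [419.6, -228.9, 232.9]
ee_rot: [0.001, 0.008, 1.0, -0.001]
force: [-0.7, 0.7, -1.0]
grip_width: -0.003
grip_force: 0.0
```

```bash
python3 - <<'E'
from h import *
i={}
for c in ["scene","side"]:
    i[c]=capture(c)[:,:,::-1]
a=cv2.resize(i["scene"][100:340,130:400],None,fx=1.7,fy=1.7);b=cv2.resize(i["side"][80:300,190:370],None,fx=1.8,fy=1.8)
b=cv2.copyMakeBorder(b,0,a.shape[0]-b.shape[0],0,0,cv2.BORDER_CONSTANT)
cv2.imwrite("pics/end2.png",np.hstack([a,b]));print(sense()["force"])
E
```

```text
[ 0.34153391  0.35125185 -0.10267607]
```

View pics/end2.png

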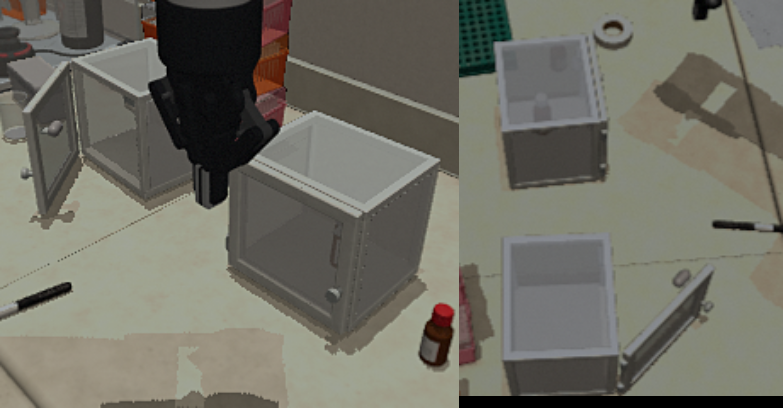

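The loaded cabinet's door is flush all round (left crop, (235–365, 165–330)) with the bottle standing inside at (337,243). The empty cabinet's door is still ajar and the gripper is clear.

```bash
python3 -c "
from rig import *
print(finish_job())"
```

```text
the job is handed in; nothing more can be done
None
```

The loaded cabinet's door is shut past its catch and firmly home, the bottle is still standing inside, the empty cabinet's door was left ajar, and I handed the job in with the robot touching nothing.

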